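Take a moisture reading on the chopping board

TASK

Check whether the chopping board is dry enough to oil: first press the moisture meter's orange zero key fully down and let it spring back, while the yellow probe is still parked in its stand. Then take the probe by its handle and hold it upright on the board with its sprung foot wholly inside the green disc, pressing gently so that the foot is pushed in about half its stroke. Finish while still holding it there, and do not push the mug, jam jar, salt shaker or oil bottle about.

Things in the scene. Friction and masses are not known exactly. Their poses are not given: they have to be found in the camera images.
- meter: Moisture meter, fixed: grey box 100 x 110 x 32 mm with a tilted black display (top 47 mm high) on its far half and one orange round key on the near half. Origin: centre of the underside; x points from the key side to the display side. Meter and stand lie one on the left and one on the right of the board, either way round.
- zero_key (a joint): Travel of the orange zero key in m: 0 up, 0.008 fully down. Sprung; being fully down takes 4 N, and it comes back up when let go.
- zero_key_top (a point): Centre of the top face of the orange zero key (28 mm across), 55 mm above the table when up, 25 mm from the meter's centre towards its -x side; it moves with the key. The key is pressed straight down.
- stand: Probe stand, fixed: black disc 96 mm across with a grey 50 x 50 x 55 mm socket block that leans 0.35 rad (20 degrees) towards the stand's own -x side, roughly towards the robot. Origin: centre of the underside. The socket is a round hole 25 mm wide and 50 mm deep along the leaning axis.
- stand_mouth (a point): Centre of the mouth of the stand's socket, 64 mm above the table.
- probe: Loose probe, about 120 g, 141 mm long, parked leaning in the socket. Origin: underside of its foot when fully out; z runs up the probe. Along z: rubber foot 16 mm across (0-4 mm), metal nose 20 mm across (14-45 mm), black collar 36 mm across (45-51 mm, rests on the socket's mouth), yellow handle 24 x 24 mm square, faces along x and y (51-141 mm). Draw it out along its own axis.
- probe_grip (a point): Point on the probe's axis 107 mm up from its origin: where to grip the yellow handle (34 mm below its top). While parked, the 45 mm of the probe below its collar are in the hole.
- probe_foot (a joint): How far the probe's sprung foot is pushed in, in m: 0 fully out, 0.010 fully in. It needs 1.6 N to start moving and 5.6 N fully in (3.6 N half way).
- foot_tip (a point): Centre of the underside of the probe's sprung foot; it moves with the foot.
- board: Chopping board, fixed, 150 x 220 mm, flat and level; its top is 18 mm above the table. Origin: centre of the underside; y along its length. It bears a green, a red and a blue disc, each 34 mm across, in any order.
- spot_green: Centre of the green disc, 34 mm across, at the level of the board's top (18 mm above the table).
- mug: Green-striped white mug, 86 x 120 x 101 mm, loose, to be left alone. Origin: underside.
- jam_jar: Jam jar, 72 mm across, 102 mm high, loose, to be left alone. Origin: underside.
- salt_shaker: Salt shaker, 44 mm across, 90 mm high, loose, to be left alone. Origin: underside.
- oil_bottle: Oil bottle, 58 mm across, 281 mm high, loose, to be left alone at the far right corner of the table. Origin: underside.
Things that resemble listed ones, but are neither listed nor needed, are in the scene too. What is shaped like the stand but blue is not meant.

How it is judged:
By the outcome, as a careful person would: the job done as asked, in the order asked, and still so for the second after the job is handed in, while the arm keeps its last pose, push and grip.
It also fails if it takes over 64 s, if anything falls off the work surface, if the arm or the gripper's body presses on something with over 40 N, if the wrist force passes 120 N, or if a joint passes its speed limit or range.

ROBOT

A 7-joint arm with a two-finger parallel gripper is mounted at the origin on a cart in front of the work surface, level with it; the furniture and walls round the work are solid. World frame = base frame: x ahead of the robot, y to its left, z up, the work surface at z = 0. Lengths are in m, angles in rad, forces in N, time in s.
With the tool pointing down it reaches from about 0.35 to 0.9 m from the base axis. Payload 7.2 kg.
Tool frame: the origin (TCP) lies at the very end of the fingers, on their centre line; the grasp point (between the pads) lies 19 mm behind it; z points along the fingers, y is the direction in which the jaws open and shut (so a half turn about z gives the same grasp; the last joint's range is limited). The gripper opens to 85 mm and grips with 20 to 120 N. Pads are 22 mm wide; open, the fingers measure 114 mm over their backs; the gripper's body (76 mm by 85 mm) begins 54 mm behind the grasp point. The pads swing forward as they close: fully open they stand 13 mm farther back than shut.
Start: joints at [-0.068, 0.411, -0.013, 1.596, 0.006, 1.134, -0.082], TCP at [0.625, -0, 0.231] pointing down, gripper open.
Joint ranges: [-2.95, 2.95], [-0.29, 1.99], [-1.47, 1.44], [0.14, 2.54], [-1.03, 4.17], [0.13, 1.85], [-2.86, 2.86]. Speed limits (rad/s): [2.39, 2.39, 3.01, 3.01, 3.14, 3.14, 3.14].

INTERFACE

Orientations are given as [roll, pitch, yaw] about the fixed x, y, z axes, in that order (R = Rz(yaw) Ry(pitch) Rx(roll)).
In Python, from cell import * gives the robot as it stands.
- The arm moves only by the shell command python3 -m handwheel 'ROWS' [OPENING]. ROWS is JSON, a list of rows, each a list of 2 entries, a list of its own where there are three numbers: the shift along the tool's x, y, z in mm, then the turn, a rotation vector about the tool's x, y, z in rad. In form: [[[x, y, z], [wx, wy, wz]], ...]. A call has 1 to 20 rows; each row is the pose to reach, as a shift and turn from the pose commanded when the call began, along the tool's axes at that moment; what a row does not reach only later rows make up. A row lasts 1/10 s, in which the tool goes at most 50 mm and 8.59 degrees, less where a joint would pass 70% of its speed; a pose out of reach is approached as far as the arm can. A call with a gripper value outside its range is refused whole. OPENING is the opening, from 0 (shut) to 1 (fully open), set as the call begins (- or left out, the last holds). The fingers move at their own pace and stop on an object; the grip force is fixed at half the most. Time passes only in rows, so rows that repeat a pose let the fingers close. It gives the time, the measured TCP pose, the force and the opening at its end, in the units of the state.
- sense(): the state, without advancing time (a new reading comes with each control period).
- camera(name): name is "scene" or "side" or "wrist"; returns a dict with "color" (384x512x3 uint8, red, green, blue), "K" (3x3 intrinsics, pixels), "k1" (the pictures are not rectified: a ray, as slopes to the right and down, at radius r is drawn at 1 + k1 r^2 times it, then the intrinsics apply), "R" (3x3) and "t" (3): a world point X has camera coordinates R X + t. Camera axes: x right, y down, z forward; pixel columns grow to the right and rows downward; lengths in m; the calibration is good to about 2 mm. A picture is of the moment at which its call begins. There is no depth.
- hand_in(): hands the job in, once; it reports no verdict.
The state is a dict: "clock": time; "joints": joint angles; "qvel": joint speeds; "joint_efforts": joint torques, N m; "tcp_pos": TCP position; "orientation": TCP orientation; "contact_force": force on the tool from outside, world axes, zero at the start; "torque": the same for the moment, N m; "finger_gap": opening from 0.0 (shut) to 1.0 (fully open).
Only numpy, scipy, OpenCV 4.12 (cv2) and the standard library are available. Lean on these libraries where they do the work, as an engineer would, in place of code of your own. Each camera call takes 0.05 s, during which the arm holds its last target. There are 200 camera calls.

## Working session

There is one attempt and no reset: what is moved stays moved. The work goes in short steps, Python scripts to look and compute and a shell command to move; the robot and the scene stay as the last step left them, time stands still between calls to the robot, and variables do not carry over. Pictures are saved under pics/ and viewed, and the job is handed in when it is done.

```bash
mkdir -p pics; ls; python3 - <<'E'
from cell import *
import cv2
print(sense())
for n in("scene","side","wrist"):
    c=camera(n); cv2.imwrite(f"pics/a_{n}.png",c["color"][:,:,::-1]); print(n,c["K"],c["k1"],c["R"],c["t"])
E
```

```text
pics
{'clock': 0.0, 'joints': array([-0.06819701,  0.41193277, -0.01274094,  1.59706408,  0.00559553,
        1.13431129, -0.08220702]), 'qvel': array([-0.00027947,  0.00138419, -0.00141275, -0.0011788 , -0.00103761,
        0.00012839,  0.00185435]), 'joint_efforts': array([-1.18789325e-03, -6.00636005e+01,  6.81361444e-01, -2.99419034e+01,
        1.37590774e-02,  1.04116063e-02,  2.51732433e-05]), 'tcp_pos': array([ 6.24486504e-01, -2.63342202e-05,  2.30424245e-01]), 'orientation': array([-3.13991591e+00,  1.03848088e-04,  1.57083576e+00]), 'contact_force': array([-0.07123502,  0.87850771, -0.13525635]), 'torque': array([ 0.01783086, -0.0613707 , -0.07159817]), 'finger_gap': 1.0016854146178604}
scene [[442.01605631   0.         255.52719184]
 [  0.         442.01605631 196.23001858]
 [  0.           0.           1.        ]] -0.14335040951656136 [[ 0.62782041 -0.77826825  0.01183491]
 [-0.39696185 -0.33322964 -0.85520717]
 [ 0.66952433  0.53221851 -0.51815117]] [-0.33795745  0.27163464  1.27637394]
side [[488.03653528   0.         248.312596  ]
 [  0.         488.03653528 188.65986679]
 [  0.           0.           1.        ]] -0.009171792734309559 [[ 0.92883047 -0.36990271  0.0211174 ]
 [-0.18890638 -0.5218368  -0.83186581]
 [ 0.31872925  0.7686731  -0.5545749 ]] [-0.50242456  0.17631718  1.31531873]
wrist [[337.49838571   0.         252.81720182]
 [  0.         337.49838571 194.22960672]
 [  0.           0.           1.        ]] -0.05339583113757817 [[ 9.99998328e-01 -7.53602882e-04 -1.66632563e-03]
 [-2.17479780e-04 -9.53688666e-01  3.00795415e-01]
 [-1.81583616e-03 -3.00794549e-01 -9.53687235e-01]] [-0.62395178 -0.03823021  0.38148672]
```

View pics/a_scene.png

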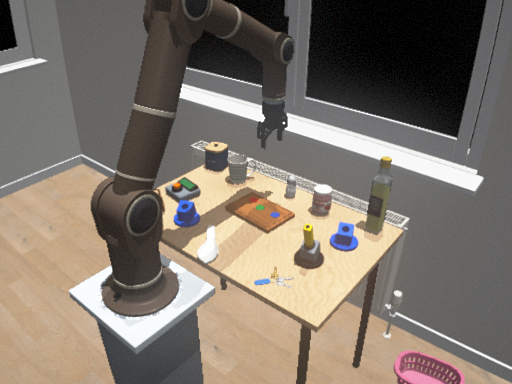

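View pics/a_side.png

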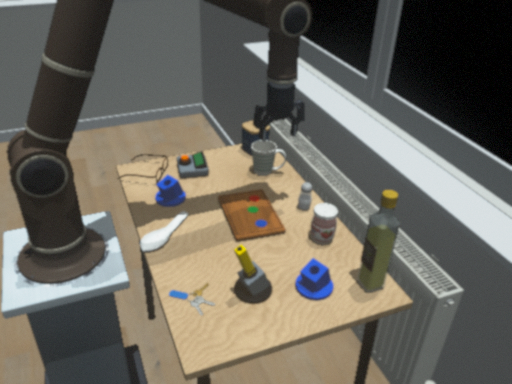

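View pics/a_wrist.png

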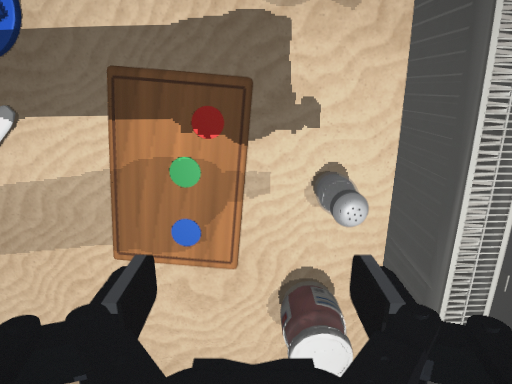

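The scene image shows the meter at (182,188), the stand with the yellow probe at (309,250), and the board near (260,211). Two blue decoy stands are at (186,213) and (344,237). I'll enlarge and mask next.

```bash
cat > h.py <<'E'
import numpy as np, cv2
from scipy.spatial.transform import Rotation as Ro
from cell import *
def ray(c,p):
    k=c["k1"]; d=np.array([(p[0]-c["K"][0,2])/c["K"][0,0],(p[1]-c["K"][1,2])/c["K"][1,1]]); u=d.copy()
    for _ in range(20): u=d/(1+k*(u@u))
    R=np.array(c["R"]); return -R.T@c["t"], R.T@np.array([u[0],u[1],1])
def onz(c,p,z):
    o,d=ray(c,p); return o+d*(z-o[2])/d[2]
def tri(c1,p1,c2,p2):
    o1,d1=ray(c1,p1);o2,d2=ray(c2,p2)
    s=np.linalg.lstsq(np.c_[d1,-d2],o2-o1,rcond=None)[0]
    a,b=o1+s[0]*d1,o2+s[1]*d2; return (a+b)/2,np.linalg.norm(a-b)
def proj(c,X):
    q=np.array(c["R"])@X+c["t"]; u=q[:2]/q[2]; u=u*(1+c["k1"]*(u@u)); return u*c["K"][0,0]+[c["K"][0,2],c["K"][1,2]]
def blobs(c,lo,hi,amin=15):
    h=cv2.cvtColor(np.ascontiguousarray(c["color"]),cv2.COLOR_RGB2HSV); m=cv2.inRange(h,lo,hi)
    n,l,s,ce=cv2.connectedComponentsWithStats(m)
    return [(s[i][4],s[i][:4].tolist(),ce[i].round(1)) for i in range(1,n) if s[i][4]>=amin],l
def crop(c,x,y,w,h,f,name):
    cv2.imwrite(f"pics/{name}.png",cv2.resize(c["color"][y:y+h,x:x+w,::-1],None,fx=f,fy=f,interpolation=cv2.INTER_CUBIC))
E
python3 - <<'E'
from h import *
S=camera("scene");D=camera("side");W=camera("wrist")
for n,c in(("scene",S),("side",D)):
    print(n,"yellow",blobs(c,(22,150,90),(32,255,255))[0]); print("orange",blobs(c,(3,170,120),(14,255,255))[0]); print("green",blobs(c,(45,120,60),(80,255,255),8)[0])
for b in blobs(W,(50,120,60),(85,255,255),100)[0]: print("W green",b,onz(W,b[2],.018))
a=S["color"][165:205,155:215,::-1];b=S["color"][215:275,280:340,::-1];d=D["color"][145:185,165:225,::-1];e=D["color"][240:300,225:285,::-1]
f=lambda i:cv2.resize(i,(380,280 if i.shape[0]<50 else 310),interpolation=cv2.INTER_CUBIC)
cv2.imwrite("pics/b.png",np.vstack([np.hstack([f(a),f(d)]),np.hstack([f(b),f(e)])]))
E
```

```text
scene yellow [(np.int32(99), [303, 224, 10, 20], array([308.2, 232.6]))]
orange [(np.int32(19), [174, 183, 7, 5], array([176.9, 185.2]))]
green [(np.int32(24), [180, 179, 9, 6], array([184.1, 181.4])), (np.int32(27), [256, 205, 8, 5], array([259.5, 207.3]))]
side yellow [(np.int32(111), [383, 190, 15, 10], array([389.8, 194.5])), (np.int32(275), [234, 245, 21, 30], array([244.3, 258.7]))]
orange [(np.int32(16), [181, 156, 7, 4], array([184.2, 157.8])), (np.int32(32), [250, 198, 10, 5], array([254.5, 199.9]))]
green [(np.int32(61), [194, 154, 9, 10], array([198. , 158.7])), (np.int32(48), [248, 207, 10, 6], array([252.5, 209.1]))]
W green (np.int32(706), [169, 157, 31, 30], array([184.3, 171.4])) [ 0.5498278  -0.00857111  0.018     ]
```

View pics/b.png

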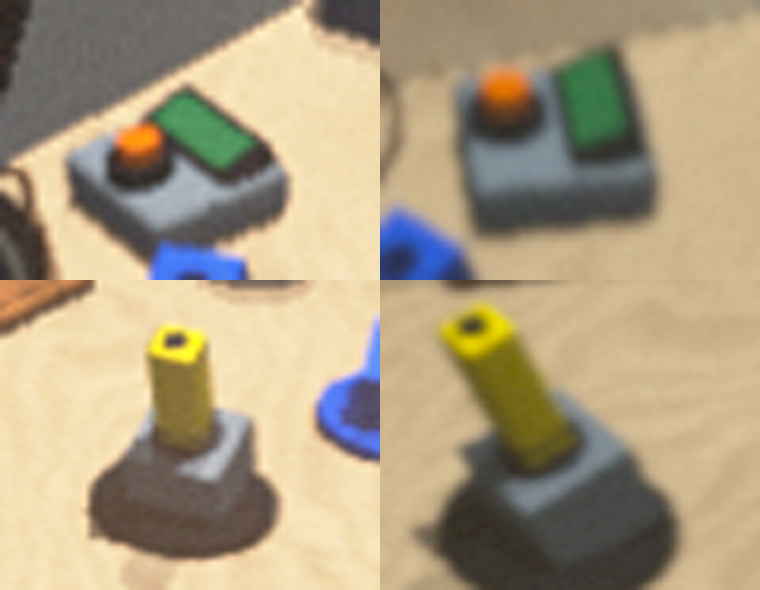

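The top row shows the grey meter with a single orange key, in scene (177,184) and side (185,157). The bottom row shows the grey and black stand with the yellow probe. Its top is at scene (308,227) and side (240,248). The other stand shapes are blue and hold no probe, so this is the right one.

```bash
python3 - <<'E'
from h import *
S=camera("scene");D=camera("side")
for n,a,b in(("key",(176.8,184.3),(184.7,157.1)),("ptop",(308.1,226.6),(240,248.1)),("pbot",(309.5,244.4),(251,272.3)),("disc",(259.5,207.3),(252.5,209.1)),("display",(184.1,181.4),(198,158.7))): print(n,*tri(S,a,D,b))
print(onz(S,(176.8,184.3),.055),onz(D,(184.7,157.1),.055))
E
```

```text
key [0.42762106 0.3010021  0.05505616] 0.0009116696741542098
ptop [ 0.39225959 -0.3130302   0.15472269] 0.0023264319908416846
pbot [ 0.42470465 -0.30573514  0.0646344 ] 0.0007698910365033681
disc [ 0.55076585 -0.00845404  0.01770905] 0.00039112926354763894
display [0.47771945 0.31376498 0.03693984] 0.009455842935376041
[0.42822783 0.30182817 0.055     ] [0.42738762 0.30022167 0.055     ]
```

The triangulation fits the given sizes: the key is at z=55 mm, the probe leans 20° and the disc is at z=18 mm. Now I'll shut the gripper and go above the key.

```bash
python3 -m handwheel '[[[40,-26,0],[0,0,0]],[[80,-52,0],[0,0,0]],[[120,-78,0],[0,0,0]],[[160,-105,0],[0,0,0]],[[200,-131,20],[0,0,0]],[[240,-157,40],[0,0,0]],[[280,-183,70],[0,0,0]],[[301,-197,100],[0,0,0]],[[301,-197,120],[0,0,0]],[[301,-197,120],[0,0,0]],[[301,-197,120],[0,0,0]]]' 0
python3 - <<'E'
from h import *
W=camera("wrist");print(sense()["tcp_pos"],sense()["joints"])
print(blobs(W,(3,170,90),(14,255,255),50)[0]); print(proj(W,np.array([.4277,.301,.055])),proj(W,sense()["tcp_pos"]))
cv2.imwrite("pics/c.png",W["color"][:,:,::-1])
E
```

```text
clock: 1.5
tcp_pos: [0.4285, 0.3005, 0.1117]
orientation: [3.142, 0.001, 1.57]
contact_force: [-0.3, -0.5, 0.4]
finger_gap: -0.001
[0.42916746 0.30063653 0.11233754] [-0.56825673  0.38797071 -0.16924657  1.95655005  0.08947482  0.80282214
 -0.78875822]
[(np.int32(1472), [231, 184, 42, 45], array([251.4, 206. ]))]
[251.85609815 215.51225841] [254.60472947 259.83883639]
```

View pics/c.png

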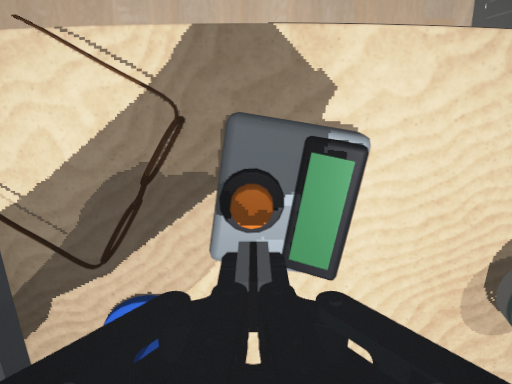

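The shut fingers (253,260) stand close to the orange key (251,207), and the meter's display is to the right. I'll fix the key centre from an enlarged crop.

```bash
python3 - <<'E'
from h import *
W=camera("wrist");crop(W,205,155,100,120,5,"d")
for p in((251.5,206.5),(251.5,209),(251.5,211)):print(onz(W,p,.055))
E
```

```text
[0.42820865 0.3069729  0.055     ]
[0.42820287 0.30529288 0.055     ]
[0.42819823 0.303943   0.055     ]
```

View pics/d.png

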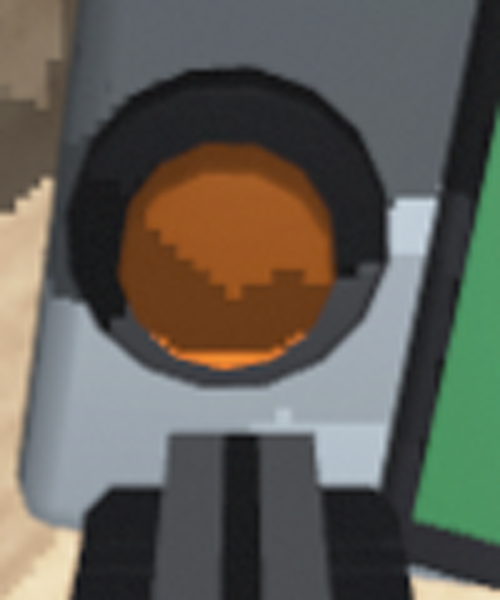

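```bash
python3 -m handwheel '[[[2.5,-1,20],[0,0,0]],[[2.5,-1,40],[0,0,0]],[[2.5,-1,48],[0,0,0]],[[2.5,-1,52],[0,0,0]],[[2.5,-1,56],[0,0,0]],[[2.5,-1,60],[0,0,0]],[[2.5,-1,63],[0,0,0]],[[2.5,-1,65],[0,0,0]],[[2.5,-1,65],[0,0,0]],[[2.5,-1,65],[0,0,0]]]'
python3 - <<'E'
from h import *
W=camera("wrist");crop(W,205,155,100,120,5,"e")
E
```

```text
clock: 2.6
tcp_pos: [0.4278, 0.3037, 0.0471]
orientation: [3.14, -0.001, 1.571]
contact_force: [0.5, -2.0, 7.5]
finger_gap: -0.001
```

View pics/e.png

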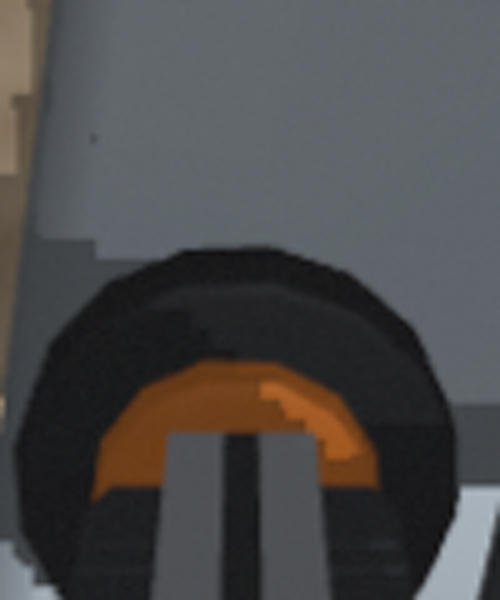

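The fingers sit centrally on the key with 7.5 N, more than the 4 N it needs. I'll push 2 mm more to be sure it is on its stop, then lift.

```bash
python3 -m handwheel '[[[0,0,1],[0,0,0]],[[0,0,2],[0,0,0]],[[0,0,2],[0,0,0]],[[0,0,2],[0,0,0]]]'
python3 -m handwheel '[[[0,0,-5],[0,0,0]],[[0,0,-15],[0,0,0]],[[0,0,-40],[0,0,0]],[[0,0,-70],[0,0,0]],[[0,0,-70],[0,0,0]]]'
python3 - <<'E'
from h import *
W=camera("wrist");crop(W,205,155,100,120,5,"f")
E
```

```text
clock: 3.05
tcp_pos: [0.4279, 0.3037, 0.0467]
orientation: [3.139, -0.001, 1.57]
contact_force: [-3.1, -5.3, 25.3]
finger_gap: 0.001
clock: 3.55
tcp_pos: [0.4284, 0.3051, 0.118]
orientation: [3.137, -0.004, 1.571]
contact_force: [0.2, 0.2, -0.3]
finger_gap: 0.001
```

View pics/f.png

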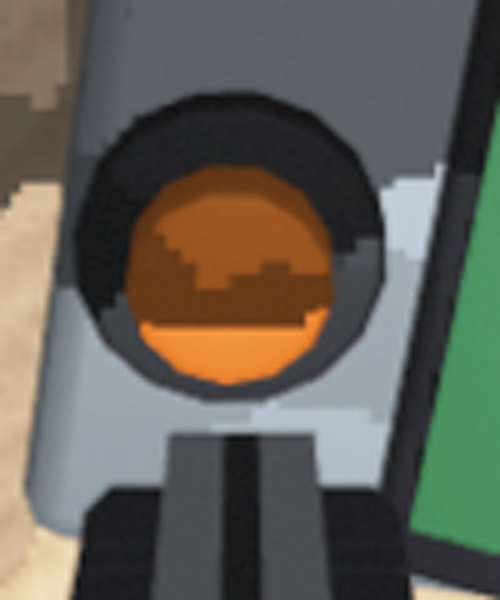

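The key bottomed out at 25 N with z stuck at 46.7 mm, and it has sprung back. Next I'll swing to the probe with the tool turned 90° so the jaws close across the lean.

```bash
python3 -m handwheel '[[[0,0,-45],[0,0,0]],[[-20,10,-90],[0,0,0.1]],[[-55,30,-120],[0,0,0.22]],[[-95,40,-140],[0,0,0.35]],[[-140,45,-160],[0,0,0.48]],[[-185,50,-170],[0,0,0.61]],[[-230,50,-180],[0,0,0.74]],[[-275,50,-182],[0,0,0.87]],[[-320,40,-182],[0,0,1.0]],[[-365,30,-182],[0,0,1.13]],[[-410,10,-182],[0,0,1.26]],[[-455,-10,-182],[0,0,1.39]],[[-500,-30,-182],[0,0,1.5]],[[-545,-50,-182],[0,0,1.57]],[[-590,-65,-182],[0,0,1.57]],[[-615,-68,-182],[0,0,1.57]],[[-615,-68,-182],[0,0,1.57]],[[-615,-68,-182],[0,0,1.57]],[[-615,-68,-182],[0,0,1.57]]]' 1
python3 - <<'E'
from h import *
W=camera("wrist");print(sense()["joints"])
cv2.imwrite("pics/g.png",W["color"][:,:,::-1])
a=np.array([.392,-.313,.1547]);print(proj(W,a))
print(blobs(W,(22,120,60),(34,255,255),100)[0])
E
```

```text
clock: 5.5
tcp_pos: [0.3594, -0.3101, 0.2957]
orientation: [-3.141, 0.001, 0.003]
contact_force: [-0.3, 0.1, -0.2]
finger_gap: 1.003
[ 0.15020325  0.08740769  0.50093149  1.87967163 -0.04556662  1.18657958
 -0.90106085]
[257.69928715 142.5164282 ]
[(np.int32(1468), [237, 92, 33, 65], array([251.8, 123.2]))]
```

View pics/g.png

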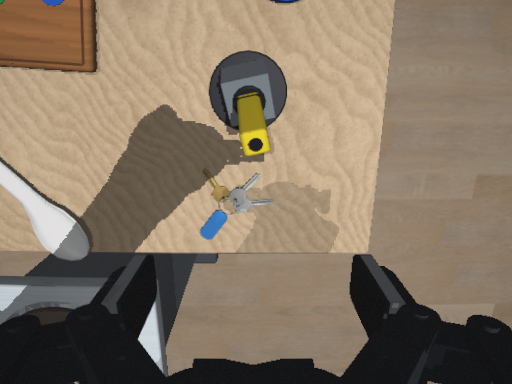

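The wrist image shows the yellow handle, its top dot at (256,144), the collar near (248,98) and the stand disc at (248,90). The table edge and keys are clear of it. I'll measure the axis and the handle's turn.

```bash
python3 - <<'E'
from h import *
W=camera("wrist");crop(W,200,40,100,130,4.6,"i")
print(onz(W,(256,144),.1547))
E
```

```text
[ 0.39087393 -0.31157904  0.1547    ]
```

View pics/i.png

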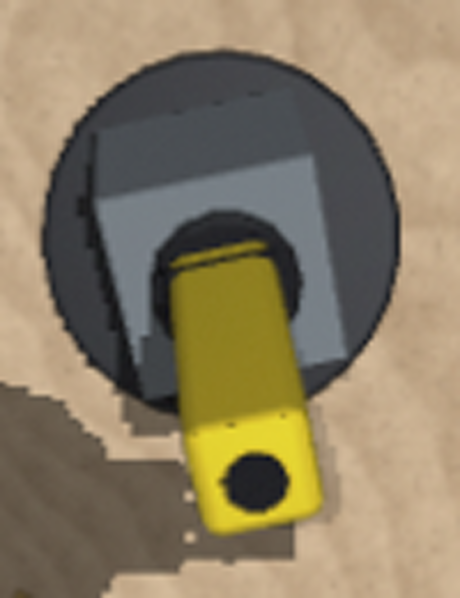

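```bash
cat >> h.py <<'E'
def delta(p,R,s=None):
    """shift (mm, tool axes) and rotvec (tool axes) from measured pose to p,R"""
    s=s or sense(); R0=Ro.from_euler("xyz",s["orientation"])
    return (R0.inv().apply(np.array(p)-s["tcp_pos"])*1000).round(1),(R0.inv()*R).as_rotvec().round(4)
def leanR(lean,yaw):
    a=np.array([-np.sin(lean)*np.cos(yaw),-np.sin(lean)*np.sin(yaw),np.cos(lean)]); y=np.array([np.sin(yaw),-np.cos(yaw),0]); z=-a
    return Ro.from_matrix(np.c_[np.cross(y,z),y,z]),a
E
python3 - <<'E'
from h import *
R,a=leanR(.35,.215);top=np.array([.3915,-.3122,.154])
print(delta(top+.05*a,R),delta(top-.053*a,R))
E
```

```text
(array([15.3,  5.8, 95. ]), array([ 0.0364,  0.349 , -0.2098])) (array([ 49.8,  -1.6, 191.8]), array([ 0.0364,  0.349 , -0.2098]))
```

```bash
python3 -m handwheel '[[[0,0,0],[0.012,0.116,-0.07]],[[0,0,20],[0.024,0.232,-0.14]],[[10,5,50],[0.036,0.349,-0.21]],[[15,5.8,75],[0.036,0.349,-0.21]],[[15,5.8,85],[0.036,0.349,-0.21]],[[15,5.8,85],[0.036,0.349,-0.21]],[[15,5.8,85],[0.036,0.349,-0.21]],[[15,5.8,85],[0.036,0.349,-0.21]]]' 1
python3 - <<'E'
from h import *
W=camera("wrist");cv2.imwrite("pics/j.png",W["color"][:,:,::-1])
R,a=leanR(.35,.215);top=np.array([.3915,-.3122,.154])
print(sense()["joints"],delta(top+.05*a,R),delta(top-.053*a,R)); print(proj(W,top),proj(W,top-.09*a))
E
```

```text
clock: 6.4
tcp_pos: [0.375, -0.3174, 0.2127]
orientation: [3.139, -0.351, 0.215]
contact_force: [0.7, -0.1, 0.1]
finger_gap: 1.002
[ 0.29503618  0.11416897  0.56957805  2.12497806 -0.51728686  0.81194444
 -0.1601678 ] (array([-3.9, -1.6, 11. ]), array([ 0.0028, -0.0014, -0.0002])) (array([ -4. ,  -1.9, 114. ]), array([ 0.0028, -0.0014, -0.0002]))
[251.65467899 218.85473369] [251.62435958 182.19341724]
```

View pics/j.png

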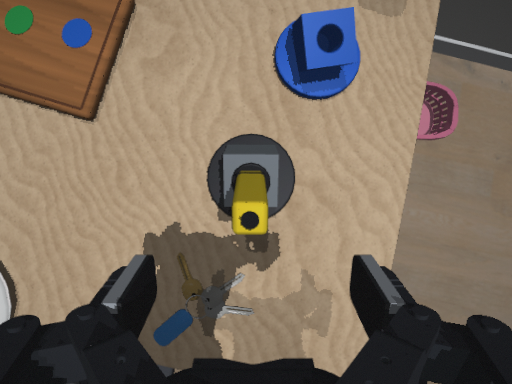

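The prediction (252,219) agrees with the seen top dot (250,219), and the handle lies square between the jaws. Now I'll descend along the axis and grip.

```bash
python3 -m handwheel '[[[-4,-2.2,10],[0,0,0]],[[-4,-2.2,35],[0,0,0]],[[-4,-2.2,60],[0,0,0]],[[-4,-2.2,85],[0,0,0]],[[-4,-2.2,105],[0,0,0]],[[-4,-2.2,114],[0,0,0]],[[-4,-2.2,114],[0,0,0]],[[-4,-2.2,114],[0,0,0]]]' 1
python3 - <<'E'
from h import *
W=camera("wrist");cv2.imwrite("pics/k.png",W["color"][:,:,::-1])
R,a=leanR(.35,.215);top=np.array([.3915,-.3122,.154])
print(delta(top-.053*a,R)); print(proj(W,top),proj(W,top-.09*a))
E
```

```text
clock: 7.25
tcp_pos: [0.408, -0.3082, 0.1033]
orientation: [3.14, -0.35, 0.213]
contact_force: [0.0, -0.6, 0.9]
finger_gap: 1.0
(array([ 1.2,  0.2, -0.2]), array([ 0.0029, -0.0009, -0.0018]))
[257.81129645 333.08380176] [255.13012527 225.70448787]
```

View pics/k.png

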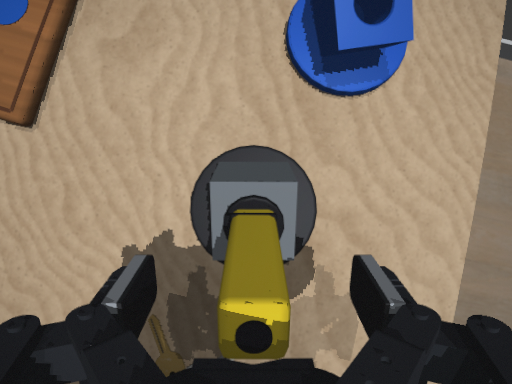

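The handle (254) is centred between the pads (155 and 352), so I'll close.

```bash
python3 -m handwheel '[[[0,0,0],[0,0,0]],[[0,0,0],[0,0,0]],[[0,0,0],[0,0,0]],[[0,0,0],[0,0,0]],[[0,0,0],[0,0,0]],[[0,0,0],[0,0,0]],[[0,0,0],[0,0,0]],[[0,0,0],[0,0,0]],[[0,0,0],[0,0,0]],[[0,0,0],[0,0,0]]]' 0
python3 -m handwheel '[[[0,0,-5],[0,0,0]],[[0,0,-15],[0,0,0]],[[0,0,-25],[0,0,0]],[[0,0,-40],[0,0,0]],[[0,0,-55],[0,0,0]],[[0,0,-75],[0,0,0]],[[0,0,-100],[0,0,0]],[[0,0,-120],[0,0,0]],[[0,0,-120],[0,0,0]],[[0,0,-120],[0,0,0]]]'
python3 - <<'E'
from h import *
W=camera("wrist");D=camera("side")
a=W["color"][:,:,::-1];b=D["color"][:,:,::-1]
cv2.imwrite("pics/l.png",cv2.resize(np.hstack([a,b]),(800,300)))
W2,_=leanR(0,.0);s=sense();print(s["joints"])
# hover above green: TCP such that foot (88mm past TCP) 50mm above board
print(delta([.5503,-.0086,.018+.088+.05],W2))
E
```

```text
clock: 8.3
tcp_pos: [0.4082, -0.3081, 0.1032]
orientation: [3.14, -0.351, 0.213]
contact_force: [-1.3, -0.0, 5.9]
finger_gap: 0.273
clock: 9.3
tcp_pos: [0.3679, -0.3163, 0.2159]
orientation: [3.14, -0.351, 0.214]
contact_force: [-0.6, 0.2, -1.3]
finger_gap: 0.271
[ 0.28214184  0.10053275  0.5892689   2.13262725 -0.50613634  0.81950727
 -0.16297827]
(array([ 208.6, -261.5,  138.6]), array([-0.0372, -0.3482,  0.2112]))
```

View pics/l.png

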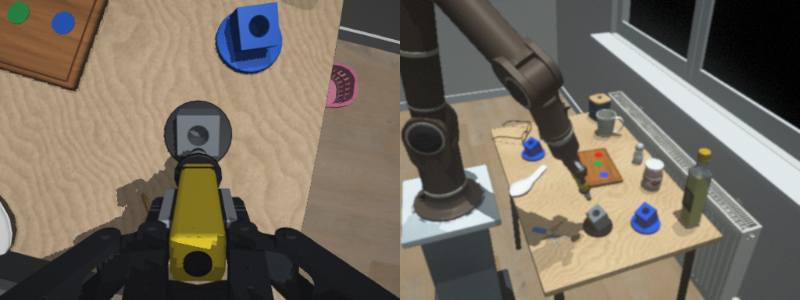

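The probe came out cleanly and the socket is empty. Next I'll set it upright and carry it to a hover over the green disc.

```bash
python3 -m handwheel '[[[20,-25,8],[-0.004,-0.04,0.024]],[[45,-52,18],[-0.008,-0.08,0.048]],[[67,-78,27],[-0.012,-0.12,0.072]],[[90,-104,36],[-0.016,-0.16,0.096]],[[112,-130,45],[-0.02,-0.2,0.12]],[[135,-156,54],[-0.024,-0.24,0.144]],[[157,-182,63],[-0.028,-0.28,0.168]],[[180,-208,73],[-0.032,-0.31,0.19]],[[203,-235,82],[-0.037,-0.348,0.211]],[[225.6,-261.5,91.7],[-0.037,-0.348,0.211]],[[217,-261.5,115],[-0.037,-0.348,0.211]],[[208.6,-261.5,138],[-0.037,-0.348,0.211]],[[208.6,-261.5,138],[-0.037,-0.348,0.211]],[[208.6,-261.5,138],[-0.037,-0.348,0.211]],[[208.6,-261.5,138],[-0.037,-0.348,0.211]]]'
python3 - <<'E'
from h import *
W=camera("wrist");D=camera("side");S=camera("scene")
cv2.imwrite("pics/m.png",W["color"][:,:,::-1])
f=lambda c,x,y:cv2.resize(c["color"][y:y+90,x:x+100,::-1],(400,360),interpolation=cv2.INTER_CUBIC)
cv2.imwrite("pics/n.png",np.hstack([f(S,210,130),f(D,205,130)]))
print(delta([.5503,-.0086,.156],leanR(0,0)[0]),sense()["contact_force"]); t=sense()["tcp_pos"]
for c in(W,S,D): print(proj(c,np.array([.5503,-.0086,.018])),proj(c,t-[0,0,.088]))
E
```

```text
clock: 10.9
tcp_pos: [0.551, -0.0097, 0.158]
orientation: [3.141, -0.002, -0.001]
contact_force: [0.0, 1.1, -1.1]
finger_gap: 0.273
(array([-0.7, -1. ,  2.2]), array([ 0.0003, -0.0028, -0.0007])) [-0.17187372 -0.29812927 -0.57848605]
[252.59564172 181.37712234] [254.01669605 199.35001405]
[259.43991739 207.24837452] [260.01410451 195.13250795]
[252.3754501  209.14483031] [253.18106692 195.00833619]
```

View pics/m.png

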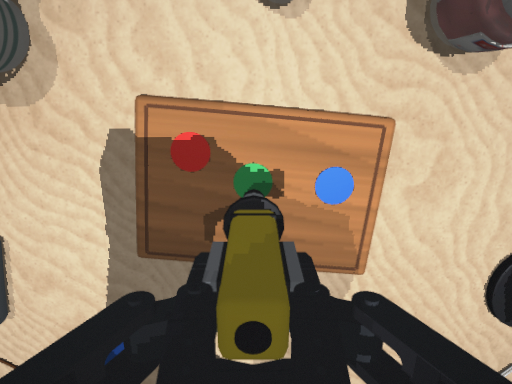

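View pics/n.png

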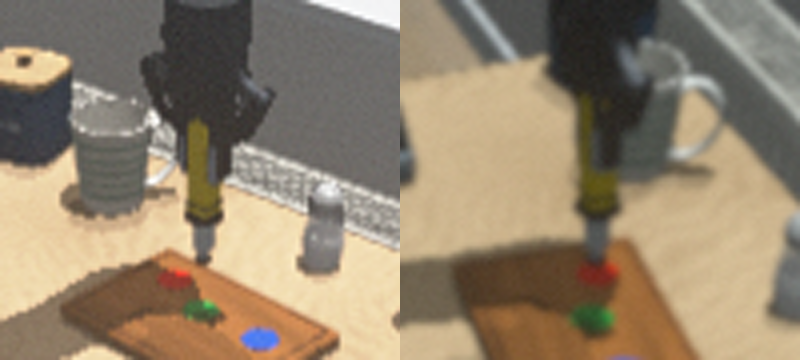

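The probe hangs upright over the board, its foot at scene (260,195) and side (254,195) with the green disc just below. I'll go down to about 10 mm above the board, then check tilt and centring.

```bash
python3 -m handwheel '[[[-0.7,-1,10],[0,0,0]],[[-0.7,-1,22],[0,0,0]],[[-0.7,-1,34],[0,0,0]],[[-0.7,-1,40],[0,0,0]],[[-0.7,-1,40],[0,0,0]],[[-0.7,-1,40],[0,0,0]],[[-0.7,-1,40],[0,0,0]]]'
python3 - <<'E'
from h import *
W=camera("wrist");D=camera("side");S=camera("scene")
f=lambda c,x,y:cv2.resize(c["color"][y:y+60,x:x+40,::-1],(400,600),interpolation=cv2.INTER_CUBIC)
cv2.imwrite("pics/o.png",np.hstack([f(S,240,160),f(D,235,160)]))
crop(W,180,130,150,240,2.5,"p")
t=sense()["tcp_pos"];print(t)
for n,c in zip("WSD",(W,S,D)):
    print(n,"green",proj(c,np.array([.5503,-.0086,.018])),*[(k,proj(c,t+[0,0,k/1000]).round(1)) for k in(-88,-74,-43,-37,53)])
    print(blobs(c,(22,100,40),(34,255,255),30)[0],blobs(c,(45,100,40),(85,255,255),8)[0])
E
```

```text
clock: 11.75
tcp_pos: [0.5501, -0.0086, 0.1175]
orientation: [3.141, -0.002, -0.0]
contact_force: [0.6, 0.0, -0.3]
finger_gap: 0.274
[ 0.55006662 -0.00849473  0.11759972]
W green [254.13438774 194.25230831] (-88, array([254.1, 199.4])) (-74, array([254.2, 205.8])) (-43, array([254.4, 223. ])) (-37, array([254.5, 226.9])) (53, array([256.2, 334.1]))
[(np.int32(184), [234, 209, 40, 5], array([253.5, 211.1])), (np.int32(8095), [216, 215, 74, 146], array([252.8, 286.8]))] [(np.int32(820), [232, 173, 45, 31], array([254.2, 186.7]))]
S green [259.43991739 207.24837452] (-88, array([259.4, 204.6])) (-74, array([259.5, 201.4])) (-43, array([259.6, 194.1])) (-37, array([259.7, 192.7])) (53, array([260.1, 170.7]))
[(np.int32(122), [256, 171, 9, 24], array([259. , 182.3]))] [(np.int32(76), [180, 179, 15, 10], array([186.6, 183.2]))]
D green [252.3754501  209.14483031] (-88, array([252.4, 206. ])) (-74, array([252.5, 202.2])) (-43, array([252.8, 193.7])) (-37, array([252.8, 192. ])) (53, array([253.7, 165.8]))
[(np.int32(142), [249, 165, 9, 30], array([251.9, 182.8])), (np.int32(248), [382, 189, 16, 19], array([389.1, 198. ]))] [(np.int32(81), [194, 154, 9, 12], array([198.1, 159.1])), (np.int32(31), [248, 207, 10, 5], array([253., 209.]))]
```

View pics/o.png

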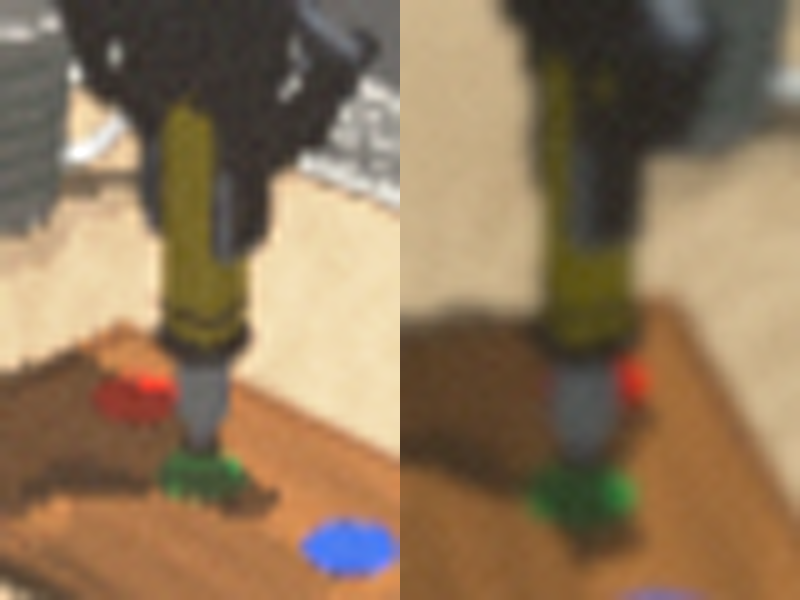

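View pics/p.png

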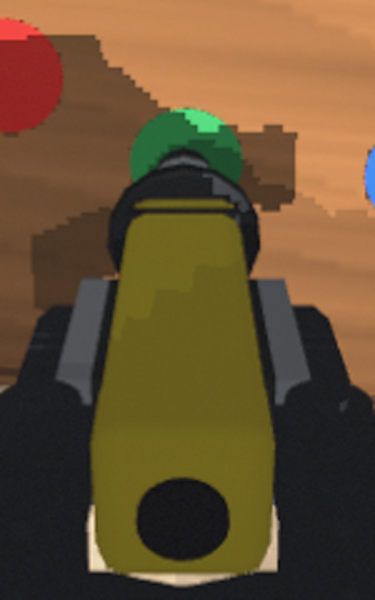

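The foot hovers over the green disc in all views. The wrist view hints at a 1–2° pitch in hand, with the foot towards +x, so I'll quantify it from handle features.

```bash
python3 - <<'E'
from h import *
from scipy.optimize import least_squares
W=camera("wrist");D=camera("side");t=sense()["tcp_pos"]
# features: along probe z rel. to TCP(grip at +19), local x ; measured row
F=[(53,0,337),(53,12,302),(-37,12,209)]
def pt(k,x,p): # p: pitch, dx, dz (mm); pitch pivots at grip
    th,dx,dz=p; k=k-19; return t+np.array([x*np.cos(th)-k*np.sin(th)+dx, 0, 19+k*np.cos(th)+x*np.sin(th)+dz])/1000
r=least_squares(lambda p:[proj(W,pt(k,x,p))[1]-v for k,x,v in F],[0,0,0]);print("all free",r.x,r.cost)
for dz in(-1,0,1):
    r=least_squares(lambda p:[proj(W,pt(k,x,(p[0],p[1],dz)))[1]-v for k,x,v in F],[0,0]);print(dz,r.x,r.cost)
for p in((0,0,0),(.03,0,0)): print([proj(W,pt(k,x,p))[1].round(1) for k,x,_ in F],[proj(D,pt(k,0,p)).round(1) for k in(53,-37,-88)])
# side view: axis of the yellow handle's left edge
h=cv2.cvtColor(np.ascontiguousarray(D["color"]),cv2.COLOR_RGB2HSV)
for y in range(166,208,3): print(y,h[y,244:262].tolist() if 0 else D["color"][y,244:262].sum(1).tolist())
E
```

```text
all free [-0.04374629  4.30697129  8.3372005 ] 3.5946813729111066e-26
-1 [-0.00422887 -1.33104262] 4.79457498441818
0 [-0.00849501 -0.72738151] 3.895850203044779
1 [-0.01275274 -0.12367962] 3.0758399548720985
[np.float64(333.8), np.float64(302.8), np.float64(207.4)] [array([253.6, 165.8]), array([252.8, 192. ]), array([252.4, 206. ])]
[np.float64(336.3), np.float64(306.2), np.float64(204.8)] [array([253.3, 165.9]), array([253.3, 191.9]), array([253.3, 205.8])]
166 [513, 497, 433, 309, 186, 164, 161, 150, 130, 121, 126, 123, 120, 130, 119, 129, 111, 149]
169 [506, 503, 483, 424, 316, 214, 183, 166, 144, 137, 134, 140, 135, 127, 114, 121, 128, 118]
172 [498, 498, 469, 392, 280, 203, 188, 177, 160, 138, 127, 116, 124, 123, 118, 113, 129, 128]
175 [498, 492, 460, 378, 275, 200, 191, 190, 191, 173, 160, 121, 119, 128, 152, 196, 257, 276]
178 [496, 484, 471, 428, 336, 246, 203, 200, 203, 186, 158, 132, 132, 139, 189, 301, 392, 425]
181 [484, 493, 503, 499, 442, 332, 230, 196, 200, 193, 151, 123, 138, 148, 218, 351, 447, 484]
184 [516, 521, 519, 503, 438, 317, 220, 210, 209, 205, 188, 190, 192, 242, 345, 450, 511, 527]
187 [526, 522, 496, 458, 374, 266, 203, 207, 202, 205, 193, 211, 223, 275, 379, 475, 512, 507]
190 [413, 420, 418, 396, 341, 237, 188, 185, 191, 185, 184, 189, 172, 185, 235, 282, 315, 328]
193 [202, 199, 194, 171, 151, 134, 155, 178, 188, 176, 170, 163, 166, 167, 199, 264, 312, 312]
196 [204, 204, 204, 202, 190, 184, 179, 176, 172, 163, 178, 180, 207, 241, 279, 311, 323, 328]
199 [189, 206, 205, 199, 192, 208, 224, 241, 247, 249, 244, 240, 232, 227, 241, 285, 314, 331]
202 [201, 210, 203, 204, 210, 218, 221, 245, 247, 250, 242, 232, 220, 210, 211, 240, 272, 312]
205 [180, 181, 200, 201, 204, 196, 181, 179, 187, 198, 179, 179, 192, 230, 281, 315, 327, 322]
```

The tilt comes out under 1°, so the probe is upright. I'll descend slowly and find contact by force.

```bash
cat > fz.py <<'E'
from h import *
f=[];
for _ in range(6): camera("side"); f.append(sense()["contact_force"])
print(np.mean(f,0).round(2),np.std(f,0).round(2),sense()["tcp_pos"].round(4))
E
python3 fz.py; python3 -m handwheel '[[[0,0,3],[0,0,0]],[[0,0,6],[0,0,0]],[[0,0,8],[0,0,0]],[[0,0,8],[0,0,0]],[[0,0,8],[0,0,0]]]'; python3 fz.py
python3 -m handwheel '[[[0,0,1],[0,0,0]],[[0,0,2],[0,0,0]],[[0,0,2],[0,0,0]],[[0,0,2],[0,0,0]]]'; python3 fz.py
```

```text
[ 0.02  0.05 -1.35] [0.38 0.61 0.32] [ 0.5498 -0.0085  0.1172]
clock: 12.8
tcp_pos: [0.5498, -0.0085, 0.1091]
orientation: [3.141, -0.001, -0.0]
contact_force: [-0.6, 0.2, -1.9]
finger_gap: 0.272
[-0.12  0.08 -1.74] [0.21 0.35 0.39] [ 0.5499 -0.0085  0.1093]
clock: 13.5
tcp_pos: [0.5497, -0.0085, 0.1071]
orientation: [3.141, -0.001, -0.0]
contact_force: [-0.0, 1.1, -1.3]
finger_gap: 0.275
[-0.05 -0.12 -1.64] [0.33 0.26 0.38] [ 0.5498 -0.0085  0.1072]
```

```bash
for i in 1 2 ; do python3 -m handwheel '[[[0,0,1],[0,0,0]],[[0,0,1],[0,0,0]],[[0,0,1],[0,0,0]]]' | grep -c clock; python3 fz.py; done; python3 -m handwheel '[[[0,0,1],[0,0,0]],[[0,0,1],[0,0,0]],[[0,0,1],[0,0,0]]]'|grep gap; python3 fz.py
```

```text
1
[-0.43  0.05 -1.04] [0.35 0.36 0.32] [ 0.5498 -0.0085  0.1062]
1
[-0.25  0.28  0.31] [0.2  0.37 0.77] [ 0.5499 -0.0085  0.1053]
finger_gap: 0.274
[ 0.07 -0.36  1.04] [0.53 0.31 0.49] [ 0.5499 -0.0085  0.1042]
```

Contact came at z≈106.3 mm, so half stroke means z≈101.3 mm and a reading of about +2.0 N. I'll go 3 mm further.

```bash
python3 -m handwheel '[[[0,0,1],[0,0,0]],[[0,0,2],[0,0,0]],[[0,0,3],[0,0,0]],[[0,0,3],[0,0,0]],[[0,0,3],[0,0,0]]]'; python3 fz.py; python3 fz.py
python3 - <<'E'
from h import *
W=camera("wrist");D=camera("side");S=camera("scene")
f=lambda c,x,y:cv2.resize(c["color"][y:y+60,x:x+40,::-1],(300,450),interpolation=cv2.INTER_CUBIC)
w=cv2.resize(W["color"][160:240,195:315,::-1],(180,450)) if 0 else cv2.resize(W["color"][150:360,200:310,::-1],(236,450))
cv2.imwrite("pics/q.png",np.hstack([f(S,240,165),f(D,235,165),w]))
print(blobs(W,(45,100,40),(85,255,255),50)[0])
t=sense()["tcp_pos"]
for c in (W,S,D): print(proj(c,t+[0,0,.053]).round(1),proj(c,np.array([t[0],t[1],.018])).round(1))
E
```

```text
clock: 16.1
tcp_pos: [0.5499, -0.0085, 0.1013]
orientation: [3.141, -0.001, -0.0]
contact_force: [0.8, 0.0, 2.2]
finger_gap: 0.272
[ 0.53 -0.27  2.17] [0.68 0.47 0.45] [ 0.5499 -0.0085  0.1013]
[ 0.14 -0.02  2.06] [0.53 0.3  0.3 ] [ 0.5499 -0.0085  0.1012]
[(np.int32(671), [231, 178, 47, 28], array([254.7, 189.9]))]
[256.4 333.9] [254.2 201.3]
[260.  174.8] [259.3 207.3]
[253.4 170.7] [252.2 209.2]
```

View pics/q.png

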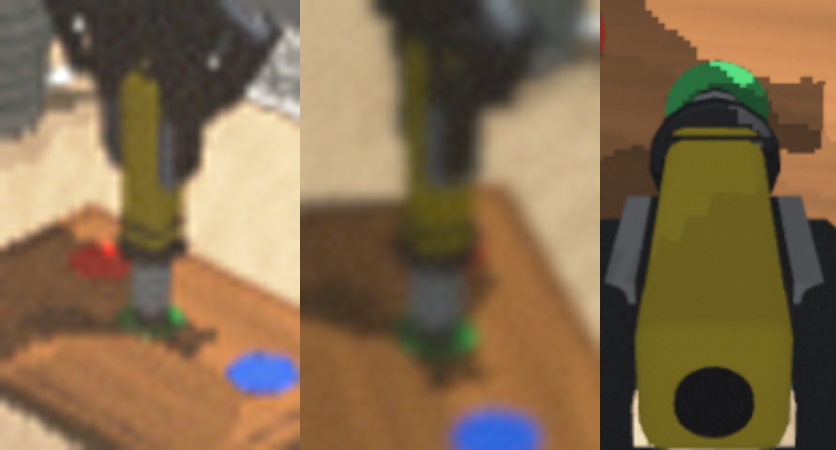

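The foot is centred on green: nose and disc columns are 152/153 in the scene crop and 437/437 in the side crop. The force is about 3.7 N above baseline and travel since contact is about 5 mm, so I'll hand in.

```bash
python3 -c "
from cell import *
print(hand_in()); s=sense(); print(s['clock'],s['tcp_pos'],s['contact_force'])"
```

```text
the job is handed in; nothing more can be done
None
the job is handed in; nothing more can be done
```

The job is handed in at about 17 s, with the probe still held upright and pressed on the green disc. `hand_in()` gives no verdict, so everything below comes from my own checks.

- **Zero key:** I pressed it with shut fingers until it hit its stop, at 25 N with z held at 46.7 mm. It sprang back while the probe was still parked.
- **Probe:** I gripped it by the yellow handle, drew it out along its lean, set it upright and lowered it onto the green disc.
- **Last push check:** I estimated contact at z ≈ 106.3 mm and stopped at 101.3 mm, so the foot is in about 5 mm, half its stroke. The force was about 3.7 N above the unloaded reading, against 3.6 N for half stroke; the single readings scatter by about 0.4 N.
- **Last position check:** The nose and the green disc line up within about 1 pixel left to right in the scene and side views. The foot has about 9 mm to spare all round.

**Disagreements and limits:**
- The wrist camera put the key about 4 mm farther left (+y) than the two fixed cameras did. I aimed between them and the press landed on the key.
- The first wrist and side views hinted at a 1–2° tilt of the probe in the hand. The fit gave under 1° when the height was held near the expected value; left free it gave about 2.5° but with an unlikely 8 mm height shift. I made no correction.
- I did not compare the mug, jar, shaker and bottle before and after. The tool was kept clear of them, and I noticed no contact with them.

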